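# Brace the square jar in the jaw clamp and unscrew its cap

## Robot

A 6-joint arm with a two-finger parallel gripper is mounted at the origin on a cart in front of the work surface, level with it; the furniture and walls round the work are solid. World frame = base frame: x ahead of the robot, y to its left, z up, the work surface at z = 0. Lengths are in mm, angles in degrees, forces in N, time in s.
With the tool pointing down it reaches from about 300 to 850 mm from the base axis. Payload 4.2 kg.
Tool frame: the origin (TCP) lies at the very end of the fingers, on their centre line; the grasp point (between the pads) lies 19 mm behind it (env.tcp_to_grasp is the distance from the TCP to the grasp point, in mm); z points along the fingers, y is the line along which they close (so a half turn about z gives the same grasp; the last joint's range is limited). The gripper opens to 91 mm and grips with 3 to 60 N. Pads are 32 mm wide; open, the fingers measure 118 mm over their backs; the gripper's body (76 mm by 178 mm) begins 60 mm behind the grasp point.
Start: joints at [62.395, 18.312, 89.639, -0, 72.044, -1.146], TCP at [256.202, 514.785, 213.976] pointing down, gripper open.
Joint ranges: [-177.97, 177.97], [-48.28, 115.42], [12.27, 149.76], [-77.06, 257.06], [2.81, 150.46], [-146.56, 146.56]. Speed limits (degrees/s): [147.25, 147.25, 180, 180, 180, 180].

## Interface

Orientations are given as [roll, pitch, yaw] about the fixed x, y, z axes, in that order (R = Rz(yaw) Ry(pitch) Rx(roll)).
In Python, from workcell import env gives the robot as it stands.
- The arm moves only by the tool move_arm, never from a script. Its argument "plan" is a list of rows, each a list of 3 entries, a list of its own where there are three numbers: the shift along the world's x, y, z in cm, then the turn about the world's z in degrees, then the closure, from 0 (fully open) to 1 (shut). In form: [[[x, y, z], turn, claw], ...]. A call has 1 to 5 rows; each row shifts and turns the commanded pose from where the row before left it; what a row does not reach is not made up. A row lasts 1/10 s, in which the tool goes at most 50 mm and 8.59 degrees, less where a joint would pass 70% of its speed; a pose out of reach is approached as far as the arm can. A call is refused whole if a number of a shift passes 5 or a number of a turn 8.59, either way. A call with a gripper value outside its range is refused whole. The fingers move at their own pace and stop on an object; "squeeze" is the grip in N (left out, the last holds). Time passes only in rows, so rows that do not move let the fingers close. It gives the time, the measured TCP pose, the force, the opening and the grip force at its end, in the units of the state.
- env.state(): the state, without advancing time (a new reading comes with each control period).
- env.grab_frame(name): name is "scene" or "top"; returns a dict with "frame" (480x640x3 uint8, red, green, blue), "z_map" (480x640 float32, mm along the optical axis (not along the pixel's ray), 0 where there is no reading), "fovy" (degrees; the focal length in pixels is half the picture's height over the tangent of half this angle, whatever the lens; pixels are square), "cx", "cy" (the principal point, pixels), "D" ([k1, k2, p1, p2, k3] as OpenCV has them; the pictures are not rectified), "position" and "orientation" of the camera in the world. Camera axes: x right, y down, z forward; pixel columns grow to the right and rows downward; lengths in mm; the calibration is good to about 2 mm. A picture is of the moment at which its call begins.
- env.job_done(): hands the job in; it is judged then, once.
Trained networks look in a picture, given as the dict that the camera call returned (one of the last four; its "shot" number tells which), for a name from the list of things; names that differ only in an ending like _2 or _b are one class to them, and where a whole thing is asked for, a point or a joint stands for the part that bears it (a point fixed in the world has none). Each returns a list of dicts, best first, with "score" (0 to 1); they miss things now and then, are a little off and sometimes report something else, mostly with a low value. They report only what shows in the picture. A call takes as long as a camera call.
- env.search_frame(picture, label): "point" ([column, row] in pixels, amid what is visible of it).
- env.landmark_of(picture, label): "point" ([column, row] in pixels: a listed point, or the origin of a listed thing).
The state is a dict: "time_s": time; "qpos": joint angles; "qvel": joint speeds; "effort": joint torques, N m; "ee_pos": TCP position; "ee_rot": TCP orientation; "force": force on the tool from outside, world axes, zero at the start; "torque": the same for the moment, N m; "gripper_width": finger opening in mm; "gripper_force": force on a finger pad.
Only numpy, scipy, OpenCV 4.12 (cv2) and the standard library are available. Lean on these libraries where they do the work, as an engineer would, in place of code of your own. Each camera call takes 0.05 s, during which the arm holds its last target. There are 200 camera calls.

## Task

Open the square jar that stands in the jar clamp: first slide the clamp's loose jaw shut until the jar is pressed squarely against the fixed jaw and cannot turn, and leave the jaw there. Then unscrew the tight cap counter-clockwise, stop turning as soon as its lugs come free (about a fifth of a turn), lift it off and finish still holding it, level and centred about 2 cm clear above the jar's mouth. Leave the jar standing braced in the clamp and do not disturb the other things on the bench.

Things in the scene. Friction and masses are not known exactly. Their poses are not given: they have to be found in the camera images.
- clamp: the jar clamp, fixed to the bench: a wooden base board 240 x 112 mm, 12 mm thick, with two steel rails along its long edges. Its +x axis, along the board, is the direction in which the loose jaw closes; y runs across the board, z is up. Origin on the underside of the board, in the middle of its width (the board runs from x = -134 to +106 mm). The jar stands on the board (12 mm up)
- back_jaw: the fixed jaw of the clamp, dark steel, 74 mm wide and 48 mm high above the board; origin at the foot of its flat face (clamp x = 85 mm, 12 mm above the bench), which looks toward clamp -x, at the jar; its axes are those of the clamp
- jaw (a joint): how far the loose jaw has slid along clamp +x, m, 0 (fully open) to 0.075; its flat face (74 mm wide, to 48 mm above the board) is at clamp x = -44 mm + this value. It moves stiffly (about 8 N) and stays where it is left; about 17 N on the tab presses the jar home well. With the jar squarely between both jaws it reads about 0.065; it starts between 0 and 0.025
- jaw_tab (a point): top middle of the aluminium tab on the loose jaw's carriage: 12 mm thick along clamp x, 34 mm wide along clamp y, top 80 mm above the bench, free down to the carriage 31 mm above the bench. It stands 62 mm behind the jaw's face; 40 mm is clear between tab and jaw. Push it from behind, or pinch it across its thickness with the fingers opened about 35 mm
- jar: the square clear plastic jar with small bolts inside, 64 x 64 mm, body 70 mm high, sides along its x and y; above it a sloping shoulder to 79 mm and a round neck of 39 mm diameter to 104 mm. Loose, about 0.4 kg; origin at the centre of its underside, z up. It starts between the jaws, up to 0.1 rad askew and 7 to 23 mm short of the fixed jaw. Unless braced it turns along with its cap
- jar_mouth (a point): centre of the jar's mouth (top rim of the neck), 104 mm above the jar's underside
- cap: the jar's black ribbed plastic screw cap, 58 mm diameter, 24 mm high, about 0.04 kg; loose but held by two lugs under the neck's lugs until it is turned; origin at the centre of its lower edge, z up. On the jar its lower edge is 84 mm above the jar's underside and 96 mm above the bench. It does not rise while it turns. Its skirt is grasped from above, in any direction
- cap_top (a point): centre of the top face of the cap, 24 mm above its lower edge
- thread (a joint): how far the cap has been turned counter-clockwise (from above) relative to the jar, rad: 0 tight; turning needs about 0.25 N m. From about 1.2 the lugs are clear and the cap lifts straight off; turn no further than 1.8. It lags the cap by up to 0.1 rad of play, and stays at its value once the cap is off
- jar_nails: bystander: small round jar with a red lid, 59 mm diameter, 87 mm high; origin under its centre
- screwdriver: bystander: screwdriver, 27 x 177 x 27 mm, lying; origin under its centre
- sanding_block: bystander: sanding block, 68 x 102 x 30 mm; origin under its centre

How it is judged (in metres and radians):
On the way, in this order (a step that is already met when the one before it is completed fails the run):
1. the loose jaw is shut and presses the jar squarely against the fixed jaw (more than 3 N) (value of joint jaw above 0.062 m and x of jar in the frame of clamp above 0.049 m and angle between the x axis of jar and the x axis of clamp, either way round below 0.08 rad and angle between jar's own z axis and vertical below 0.06 rad and z of jar in the frame of clamp below 0.018 m and contact force between back_jaw and jar above 3 N), for 0.2 s.
2. the cap is turned until its lugs are clear, the jar still braced (value of joint jaw above 0.062 m and x of jar in the frame of clamp above 0.049 m and angle between the x axis of jar and the x axis of clamp, either way round below 0.08 rad and angle between jar's own z axis and vertical below 0.06 rad and z of jar in the frame of clamp below 0.018 m and value of joint thread above 1.1 rad), for 0.1 s.
At the end, for the whole second after the job is handed in: Cap held still, level within 0.15 rad, touching nothing but the gripper, within 15 mm of over the mouth, lower edge 6 to 46 mm above it; jar upright on the board, square to the jaws within 0.08 rad, within 4 mm of the fixed jaw, loose jaw left shut on it within 3 mm (value of joint jaw above 0.062 m and x of jar in the frame of clamp above 0.049 m and angle between the x axis of jar and the x axis of clamp, either way round below 0.08 rad and angle between jar's own z axis and vertical below 0.06 rad and z of jar in the frame of clamp below 0.018 m and z of cap in the frame of jar between 0.11 and 0.15 m and horizontal distance between cap and jar_mouth below 0.015 m and angle between cap's own z axis and vertical below 0.15 rad and contact force between the fingers and cap above 2 N and contact force between cap and jar below 0.1 N and linear speed of cap below 0.02 m/s); the arm keeps its last pose, push and grip.
It fails at once if the cap is turned on far past the point where it comes free (more than 1.85 rad) (value of joint thread above 1.85 rad).
It fails at once if the jar is lifted off the clamp board or tipped (z of jar in the frame of clamp above 0.027 m or angle between jar's own z axis and vertical above 0.3 rad).
It fails at once if a bystander is moved more than 3 cm (distance of any of jar_nails, screwdriver, sanding_block from where it was at the start of the episode above 0.03 m).
It also fails if it takes over 51 s, if anything falls off the work surface, if the arm or the gripper's body presses on something with over 40 N, if the wrist force passes 120 N, or if a joint passes its speed limit or range.

## Working session

There is one attempt and no reset: what is moved stays moved. The work goes in short steps, Python scripts to look and compute and a tool call to move; the robot and the scene stay as the last step left them, time stands still between calls to the robot, and variables do not carry over. Pictures are saved under pics/ and viewed, at most 10 in all, crops included, and the job is handed in when it is done.

Besides the shell and the picture viewer there is one more tool, called after "Request:" by a JSON object that holds its "name" and its "arguments", one argument or row to a line. move_arm: Moves the arm, as the interface text tells. Its arguments: {"type":"object","properties":{"plan":{"type":"array","items":{"type":"array"}},"squeeze":{"type":"number"}},"required":["plan"]}

```bash
mkdir -p pics
cat > h.py <<'E'
import numpy as np, cv2
from scipy.spatial.transform import Rotation as R
from workcell import env
def cam(p):
    f=240/np.tan(np.radians(p['fovy'])/2)
    K=np.array([[f,0,p['cx']],[0,f,p['cy']],[0,0,1.]])
    o=np.array(p['orientation'],float)
    M=o if o.shape==(3,3) else R.from_euler('xyz',o,degrees=True).as_matrix()
    return K,np.array(p['D'],float),M,np.array(p['position'],float)
def ray(p,uv):
    K,D,M,t=cam(p)
    n=cv2.undistortPoints(np.array(uv,float).reshape(-1,1,2),K,D)[:,0]
    return np.c_[n,np.ones(len(n))]@M.T,t
def at_z(p,uv,z):
    d,t=ray(p,uv); return t+d*((z-t[2])/d[:,2])[:,None]
def cloud(p):
    v,u=np.nonzero(p['z_map']>0); d,t=ray(p,np.c_[u,v]); return t+d*p['z_map'][v,u][:,None],u,v
def save(p,n): cv2.imwrite('pics/'+n,p['frame'][:,:,::-1])
E
cat > look.py <<'E'
from h import *
H=dict(jaw_tab=80,cap_top=120,jar_mouth=116,back_jaw=12,clamp=0,jar=12,cap=96,jar_nails=0,screwdriver=0,sanding_block=0)
for n in ('scene','top'):
    p=env.grab_frame(n); save(p,n+'0.png'); print(n,p['position'],p['orientation'],p['fovy'],p['D'])
    for k,z in H.items():
        for r in env.landmark_of(p,k)[:2]: print(k,np.round(r['point']),round(r['score'],2),at_z(p,[r['point']],z)[0].round(1))
s=env.state(); print({k:np.round(v,2) for k,v in s.items()})
E
python3 look.py
```

```text
scene [108.22636135 947.03878303 561.5491426 ] [-119.30086975   -0.63794677 -146.21175424] 56.57170088417174 [-0.06066887  0.          0.          0.          0.        ]
jaw_tab [384. 200.] 0.43 [527.1  32.7  80. ]
cap_top [382. 207.] 0.5 [478.7 146.7 120. ]
back_jaw [368. 263.] 0.43 [470.8 209.8  12. ]
clamp [248. 262.] 0.72 [700.2 345.1   0. ]
cap [377. 216.] 0.57 [487.3 149.6  96. ]
jar_nails [246. 263.] 0.71 [701.3 350.2   0. ]
screwdriver [272. 353.] 0.55 [480.2 529.9   0. ]
sanding_block [347. 328.] 0.89 [407.1 403.7   0. ]
top [ 428.74185123  280.0223232  1188.58729454] [-172.89072363   -0.33536918  -90.64672657] 43.47058470521807 [-0.0019195  0.         0.         0.         0.       ]
jaw_tab [449. 256.] 0.6 [530.8  26.8  80. ]
cap_top [384. 285.] 0.84 [476.  153.1 120. ]
jar_mouth [384. 281.] 0.78 [483.1 152.5 116. ]
back_jaw [351. 293.] 0.87 [465.8 206.4  12. ]
back_jaw [376. 289.] 0.36 [474.  156.3  12. ]
clamp [391. 276.] 0.77 [498.9 125.    0. ]
clamp [376. 287.] 0.35 [478.2 155.1   0. ]
jar [379. 287.] 0.79 [477.  151.3  12. ]
cap [384. 284.] 0.93 [478.7 150.8  96. ]
cap [187. 291.] 0.32 [470.6 507.8  96. ]
jar_nails [249. 321.] 0.3 [414.6 406.1   0. ]
screwdriver [187. 290.] 0.81 [476.6 527.7   0. ]
sanding_block [249. 323.] 0.74 [410.6 405.1   0. ]
{'time_s': np.float64(1.1), 'qpos': array([62.4 , 18.31, 89.64,  0.  , 72.04, -1.15]), 'qvel': array([-0.05, -0.06,  0.08, -0.  ,  0.01, -0.05]), 'effort': array([ 0.000e+00, -4.123e+01, -2.322e+01,  7.000e-02,  4.000e-02,
       -0.000e+00]), 'ee_pos': array([256.2 , 514.78, 213.98]), 'ee_rot': array([179.99,   0.  , 153.54]), 'force': array([-0.33, -0.03,  0.03]), 'torque': array([-0.02, -0.02, -0.02]), 'gripper_force': np.float64(0.0), 'gripper_width': np.float64(91.28)}
```

View pics/top0.png

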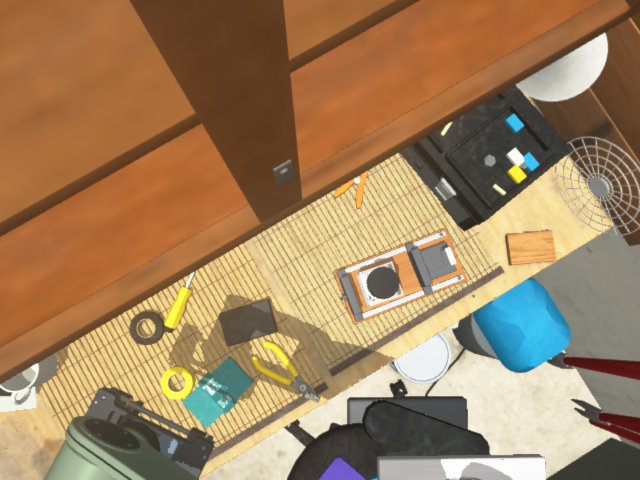

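View pics/scene0.png

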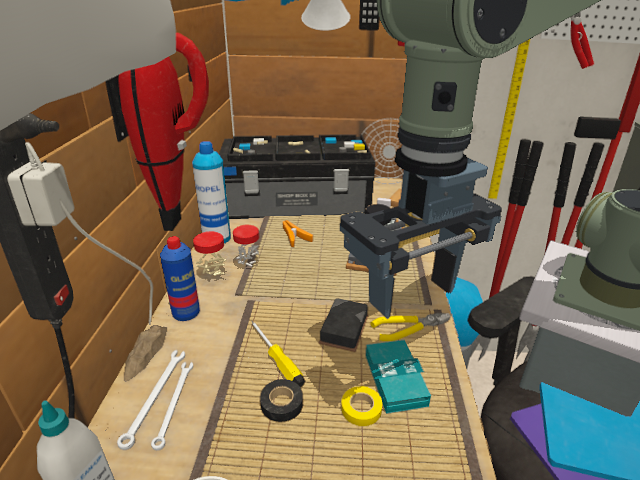

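```bash
cat > m.py <<'E'
from h import *
p=env.grab_frame('top'); P,u,v=cloud(p)
near=(abs(P[:,0]-500)<140)&(abs(P[:,1]-120)<180)
def rect(n,lo,hi,box):
    m=near&(P[:,2]>lo)&(P[:,2]<hi)&(P[:,0]>box[0])&(P[:,0]<box[1])&(P[:,1]>box[2])&(P[:,1]<box[3])
    Q=P[m]; print(n,m.sum(),Q.mean(0).round(1),cv2.minAreaRect(Q[:,:2].astype(np.float32)))
rect('board',8,16,(350,650,-60,300))
rect('tab',75,85,(480,580,0,60))
rect('jaws+',56,66,(400,600,40,260))
rect('backjaw',55,66,(400,540,190,260))
rect('captop',114,126,(400,560,90,220))
E
python3 m.py
```

```text
board 2466 [501.3 108.1  12.4] ((524.9144287109375, 96.82711791992188), (231.8050994873047, 286.9700927734375), 0.6067150235176086)
tab 119 [531.   25.7  79.7] ((530.9136962890625, 25.543989181518555), (33.25780487060547, 11.818742752075195), 19.989604949951172)
jaws+ 691 [486.3 144.5  60.5] ((487.3643798828125, 142.4178009033203), (73.71207427978516, 159.9898223876953), 20.55858612060547)
backjaw 348 [462.4 209.4  60.4] ((464.6680908203125, 201.77354431152344), (73.5676498413086, 35.37363815307617), 17.67919158935547)
captop 819 [480.9 155.4 120.5] ((481.7185363769531, 155.24673461914062), (56.70051193237305, 57.21623611450195), 21.067367553710938)
```

Top view: cap at about (383,283), fixed jaw (351,293), loose jaw with tab (449,256), toolbox upper right (490,150); the networks' points agree with the depth. The scene view hides the clamp behind the gripper. I'll now fit the clamp axes and check for obstacles.

```bash
cat > m2.py <<'E'
from h import *
p=env.grab_frame('top'); P,u,v=cloud(p)
a=np.radians(110.3); ux=np.array([np.cos(a),np.sin(a)]); uy=np.array([-ux[1],ux[0]])
Q=np.c_[(P[:,:2]-[481,155])@ux,(P[:,:2]-[481,155])@uy]
s=(abs(Q[:,1])<60)&(abs(Q[:,0])<200)
for n,lo,hi,x0,x1 in(('back',57,64,38,70),('tab',76,84,-160,-100),('loosejaw',57,64,-100,-32),('cap',115,125,-40,40)):
    m=s&(P[:,2]>lo)&(P[:,2]<hi)&(Q[:,0]>x0)&(Q[:,0]<x1); q=Q[m]
    c,(w,h),an=cv2.minAreaRect(q.astype(np.float32)); print(n,m.sum(),np.percentile(q,[1,50,99],axis=0).T.round(1),np.round([*c,w,h,an],1))
m=(P[:,2]>70)&(P[:,0]>350)&(P[:,0]<800)&(P[:,1]>-250)&(P[:,1]<420)
for X in range(350,800,50): print(X,[int(P[m&(P[:,0]>=X)&(P[:,0]<X+50)&(P[:,1]>=Y)&(P[:,1]<Y+50),2].max(initial=0)) for Y in range(-250,420,50)])
E
python3 m2.py
```

```text
back 299 [[ 50.   58.2  65.9]
 [-37.1  -2.3  34.8]] [58.  -1.3 16.  73.6  0. ]
tab 109 [[-145.3 -138.6 -132.9]
 [ -17.7   -2.    14.3]] [-139.1   -1.7   12.3   32.8    1. ]
loosejaw 304 [[-93.4 -85.2 -77.4]
 [-37.6  -0.4  33.9]] [-85.5  -1.6  16.5  73.2   0.2]
cap 809 [[-26.5   0.2  27.2]
 [-26.9  -0.2  26.5]] [ 0.1 -0.7 57.1 56.7  0.1]
350 [0, 0, 0, 0, 0, 0, 0, 0, 0, 0, 0, 0, 0, 0]
400 [0, 0, 0, 0, 0, 0, 0, 0, 86, 0, 0, 0, 0, 704]
450 [0, 0, 0, 0, 0, 0, 0, 125, 126, 0, 0, 705, 924, 924]
500 [0, 0, 0, 0, 0, 85, 0, 123, 124, 704, 1033, 1055, 924, 924]
550 [0, 0, 0, 0, 157, 0, 0, 0, 705, 923, 924, 0, 924, 924]
600 [88, 0, 155, 176, 177, 174, 705, 705, 705, 700, 700, 0, 0, 0]
650 [173, 157, 176, 495, 705, 714, 705, 703, 700, 699, 699, 0, 0, 0]
700 [272, 158, 175, 524, 667, 554, 175, 0, 0, 0, 0, 0, 0, 0]
750 [336, 152, 173, 513, 175, 167, 153, 0, 0, 0, 0, 0, 0, 0]
```

```bash
cat > m3.py <<'E'
from h import *
p=env.grab_frame('top'); P,u,v=cloud(p)
a=np.radians(110.3); ux=np.array([np.cos(a),np.sin(a)]); uy=np.array([-ux[1],ux[0]])
C=np.array([481,155])-1.6*uy
B=P[(P[:,2]>110)&(P[:,2]<400)&(P[:,0]>530)&(P[:,0]<900)&(P[:,1]>-300)&(P[:,1]<300)][:,:2]
h=cv2.convexHull(B.astype(np.float32))[:,0]; print(h[(h[:,0]<700)].round())
def clear(off,yaw):  # off along ux from cap centre of TCP; body long along tool y
    c=C+off*ux; ty=np.radians(yaw-90); t=np.array([np.cos(ty),np.sin(ty)]); n=np.array([-t[1],t[0]])
    d=B-c; q=np.c_[abs(d@t)-89,abs(d@n)-38]; return np.hypot(*np.maximum(q,0).T).min()
for off in (-190,-180,-170,-139,-130): print(off,(C+off*ux).round(),[(y,round(float(clear(off,y)))) for y in range(20,200,15)])
E
python3 m3.py
```

```text
[[ 655.   46.]
 [ 635.   31.]
 [ 586.  -19.]
 [ 585.  -21.]
 [ 585. -299.]
 [ 645. -300.]
 [ 648. -300.]
 [ 652. -299.]
 [ 682. -284.]]
-190 [548. -23.] [(20, 0), (35, 0), (50, 0), (65, 0), (80, 0), (95, 0), (110, 0), (125, 0), (140, 0), (155, 0), (170, 0), (185, 0)]
-180 [545. -13.] [(20, 0), (35, 0), (50, 0), (65, 0), (80, 0), (95, 0), (110, 0), (125, 0), (140, 0), (155, 2), (170, 3), (185, 2)]
-170 [541.  -4.] [(20, 0), (35, 0), (50, 0), (65, 0), (80, 0), (95, 0), (110, 0), (125, 0), (140, 6), (155, 9), (170, 8), (185, 4)]
-139 [531.  25.] [(20, 0), (35, 0), (50, 0), (65, 0), (80, 0), (95, 0), (110, 5), (125, 18), (140, 33), (155, 31), (170, 24), (185, 13)]
-130 [528.  34.] [(20, 0), (35, 0), (50, 0), (65, 0), (80, 0), (95, 0), (110, 8), (125, 26), (140, 41), (155, 37), (170, 28), (185, 15)]
```

Request:
{"name": "move_arm", "arguments": {
  "plan": [
    [[2.2,-4,0],3,0.5],
    [[2.2,-4,0],3,0.5],
    [[2.2,-4,0],3,0.5],
    [[2.2,-4,0],3,0.5],
    [[2.2,-4,0],3,0.5]
  ],
  "squeeze": 10
}}

```text
time_s: 1.75
ee_pos: [366.8, 313.2, 214.2]
ee_rot: [180.0, 0.0, 168.7]
force: [0.5, 0.9, -0.6]
gripper_width: 54.1
gripper_force: 0.0
```

Request:
{"name": "move_arm", "arguments": {
  "plan": [
    [[2.3,-4,0],3,0.5],
    [[2.3,-4,0],3,0.5],
    [[2.3,-4,0],3,0.5],
    [[2.3,-4,0],3,0.5],
    [[2.3,-4,0],3,0.5]
  ]
}}

```text
time_s: 2.25
ee_pos: [481.9, 113.0, 214.3]
ee_rot: [180.0, 0.0, -176.3]
force: [1.4, -0.3, 0.1]
gripper_width: 45.3
gripper_force: 0.0
```

Request:
{"name": "move_arm", "arguments": {
  "plan": [
    [[2.4,-4.2,-1],2.5,0.5],
    [[2.4,-4.2,-1],2,0.5],
    [[0,0,0],0,0.5],
    [[0,0,0],0,0.5]
  ]
}}

```text
time_s: 2.65
ee_pos: [529.1, 30.1, 193.5]
ee_rot: [180.0, -0.1, -172.1]
force: [0.0, -0.0, -0.6]
gripper_width: 45.6
gripper_force: 0.0
```

Request:
{"name": "move_arm", "arguments": {
  "plan": [
    [[0,0,-4],0,0.5],
    [[0,0,-3.5],0,0.5],
    [[0,0,-1.5],0,0.5],
    [[0,0,0],0,0.5]
  ]
}}

```text
time_s: 3.05
ee_pos: [526.9, 32.3, 102.2]
ee_rot: [179.9, -0.3, -171.9]
force: [-0.3, 0.0, 0.6]
gripper_width: 45.5
gripper_force: 0.0
```

```bash
python3 -c "
from h import *
p=env.grab_frame('top'); cv2.imwrite('pics/t1.png',cv2.resize(p['frame'][180:360,300:540,::-1],None,fx=3,fy=3))"
```

```text
(no output)
```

View pics/t1.png

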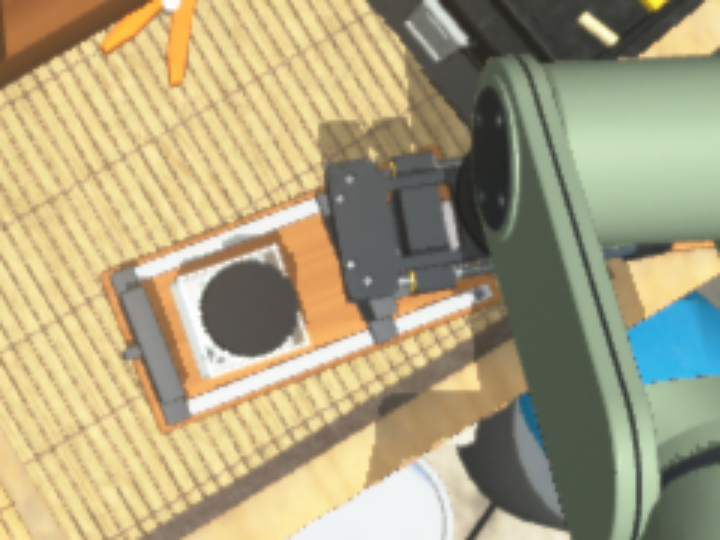

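The crop shows the gripper over the loose jaw, at about (370,235), with the jar slightly askew under the cap at (250,305). The toolbox is just clear.

Request:
{"name": "move_arm", "arguments": {
  "plan": [
    [[0,0,0],0,0.5]
  ]
}}

```text
time_s: 3.2
ee_pos: [530.0, 31.7, 105.4]
ee_rot: [-180.0, 0.1, -171.9]
force: [0.4, 0.2, 0.3]
gripper_width: 45.5
gripper_force: 0.0
```

Request:
{"name": "move_arm", "arguments": {
  "plan": [
    [[0,-0.1,-2],0,0.5],
    [[0,0,-1.8],0,0.5],
    [[0,0,-1],0,0.5],
    [[0,0,0],0,0.5],
    [[0,0,0],0,0.5]
  ]
}}

```text
time_s: 3.7
ee_pos: [530.0, 29.9, 57.0]
ee_rot: [-180.0, 0.1, -172.0]
force: [0.7, -0.7, -0.0]
gripper_width: 45.6
gripper_force: 0.0
```

Request:
{"name": "move_arm", "arguments": {
  "plan": [
    [[-0.1,0.3,0],4,0.6],
    [[-0.1,0.2,0],4,0.6],
    [[0,0,0],4.3,0.65],
    [[0,0,0],0,0.7],
    [[0,0,0],0,0.7]
  ]
}}

```text
time_s: 4.2
ee_pos: [524.1, 32.0, 56.6]
ee_rot: [-179.9, -0.4, -159.6]
force: [-6.8, -10.6, 3.5]
gripper_width: 27.3
gripper_force: 4.0
```

Request:
{"name": "move_arm", "arguments": {
  "plan": [
    [[-0.5,0.5,0],0,0.7],
    [[-0.4,0.9,0],0,0.7],
    [[-0.35,0.94,0],0,0.7]
  ]
}}

```text
time_s: 4.5
ee_pos: [515.2, 55.5, 56.7]
ee_rot: [-179.7, -0.0, -159.6]
force: [1.5, -9.8, -2.9]
gripper_width: 27.1
gripper_force: 5.0
```

Request:
{"name": "move_arm", "arguments": {
  "plan": [
    [[-0.2,0.95,0],0,0.7],
    [[-0.25,0.9,0],0,0.7],
    [[-0.2,0.5,0],0,0.7],
    [[0,0,0],0,0.7]
  ]
}}

```text
time_s: 4.9
ee_pos: [506.6, 79.4, 56.6]
ee_rot: [-179.8, -0.3, -159.5]
force: [-2.9, -9.5, 0.8]
gripper_width: 27.1
gripper_force: 3.8
```

Request:
{"name": "move_arm", "arguments": {
  "plan": [
    [[-0.14,0.37,0],0,0.7],
    [[-0.1,0.28,0],0,0.7],
    [[-0.1,0.28,0],0,0.7],
    [[0,0,0],0,0.7]
  ]
}}

```text
time_s: 5.3
ee_pos: [503.4, 88.0, 56.6]
ee_rot: [-179.8, -0.3, -159.5]
force: [-2.6, -11.1, 1.4]
gripper_width: 27.1
gripper_force: 4.9
```

Request:
{"name": "move_arm", "arguments": {
  "plan": [
    [[-0.06,0.18,0],0,0.7],
    [[-0.06,0.18,0],0,0.7],
    [[0,0,0],0,0.7]
  ]
}}

```text
time_s: 5.6
ee_pos: [502.4, 90.6, 56.6]
ee_rot: [-179.7, -0.3, -159.5]
force: [-2.0, -15.0, 0.4]
gripper_width: 27.4
gripper_force: 6.8
```

Request:
{"name": "move_arm", "arguments": {
  "plan": [
    [[-0.05,0.14,0],0,0.7],
    [[0,0,0],0,0.7]
  ]
}}

```text
time_s: 5.8
ee_pos: [502.4, 90.7, 56.6]
ee_rot: [-179.5, -0.3, -159.4]
force: [-0.2, -20.4, 0.6]
gripper_width: 27.8
gripper_force: 9.6
```

Request:
{"name": "move_arm", "arguments": {
  "plan": [
    [[-0.05,0.14,0],0,0.7],
    [[0,0,0],0,0.7]
  ]
}}

```text
time_s: 6.0
ee_pos: [502.0, 91.9, 56.6]
ee_rot: [-179.5, -0.3, -159.4]
force: [-0.3, -21.8, 0.2]
gripper_width: 30.2
gripper_force: 10.0
```

Request:
{"name": "move_arm", "arguments": {
  "plan": [
    [[0,0,0],0,0.7],
    [[0,0,0],0,0.7],
    [[0.12,-0.35,0],0,0.68],
    [[0.14,-0.38,0],0,0.6],
    [[0,0,0],0,0.6]
  ]
}}

```text
time_s: 6.5
ee_pos: [506.3, 90.1, 56.9]
ee_rot: [-180.0, 0.1, -159.7]
force: [-0.1, 0.4, -0.9]
gripper_width: 36.3
gripper_force: 0.0
```

Request:
{"name": "move_arm", "arguments": {
  "plan": [
    [[0,0,3],0,0.4],
    [[0,0,4],0,0.2],
    [[-2,0,4],-8.5,0],
    [[-4,-1,2],-8.5,0],
    [[-4,-1,0],-8.5,0]
  ]
}}

```text
time_s: 7.0
ee_pos: [406.7, 70.9, 189.4]
ee_rot: [179.9, 0.5, 174.5]
force: [-0.2, -0.8, -0.4]
gripper_width: 73.7
gripper_force: 0.0
```

Request:
{"name": "move_arm", "arguments": {
  "plan": [
    [[-3,-1,0],-8.5,0],
    [[0,0,0],-8.5,0],
    [[0,0,0],-8.5,0],
    [[0,0,0],-8.5,0],
    [[0,0,0],-8.5,0]
  ]
}}

```text
time_s: 7.5
ee_pos: [375.4, 60.6, 186.6]
ee_rot: [179.9, 0.0, 132.0]
force: [-0.2, -0.9, -0.6]
gripper_width: 91.1
gripper_force: 0.0
```

```bash
cat > m4.py <<'E'
from h import *
p=env.grab_frame('top'); P,u,v=cloud(p)
cv2.imwrite('pics/t2.png',cv2.resize(p['frame'][180:360,300:540,::-1],None,fx=3,fy=3))
a=np.radians(110.3); ux=np.array([np.cos(a),np.sin(a)]); uy=np.array([-ux[1],ux[0]])
Q=np.c_[(P[:,:2]-[481,155])@ux,(P[:,:2]-[481,155])@uy]
s=(abs(Q[:,1])<50)&(abs(Q[:,0])<200)
for n,lo,hi,x0,x1 in(('back',57,64,38,70),('tab',76,84,-160,-50),('loosejaw',57,64,-40,-5),('cap',115,125,-20,60)):
    m=s&(P[:,2]>lo)&(P[:,2]<hi)&(Q[:,0]>x0)&(Q[:,0]<x1); q=Q[m]
    if m.sum()<9: continue
    c,(w,h),an=cv2.minAreaRect(q.astype(np.float32)); print(n,m.sum(),np.percentile(q,[1,50,99],axis=0).T.round(1),np.round([*c,w,h,an],1), ([481,155]+c[0]*ux+c[1]*uy).round(1))
for r in env.landmark_of(p,'cap_top')[:1]: print(at_z(p,[r['point']],120),r['score'])
E
python3 m4.py
```

```text
back 321 [[ 49.7  58.   65.9]
 [-37.3  -1.8  34.7]] [56.5 -1.2 73.5 22.  87.4] [462.5 208.4]
tab 108 [[-81.9 -75.9 -69.9]
 [-17.9  -1.7  14.4]] [-75.8  -1.8  33.1  12.2  89.7] [509.   84.5]
loosejaw 243 [[-29.9 -23.3 -12. ]
 [-37.6  -2.4  34.7]] [-20.8  -1.5  18.5  73.4   0.3] [489.6 136. ]
cap 798 [[ -9.2  17.9  44.6]
 [-25.    1.3  27.5]] [17.6  1.3 55.  57.  70. ] [473.7 171.1]
[[469.73001647 174.54893491 120.        ]] 0.73
```

View pics/t2.png

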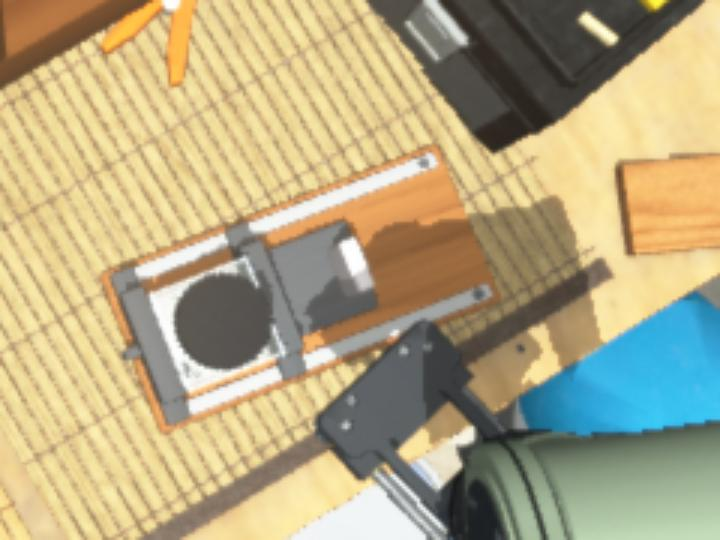

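The crop shows the jar at about (222,320) sitting flush between both jaws. The measured jaw gap is 63.7 mm, and the cap centre is at (473.6, 171.1).

Request:
{"name": "move_arm", "arguments": {
  "plan": [
    [[2.45,2.76,0],0,0],
    [[2.45,2.76,0],0,0],
    [[2.45,2.76,0],0,0],
    [[2.47,2.77,0],0,0],
    [[0,0,-2],0,0]
  ]
}}

```text
time_s: 8.1
ee_pos: [478.6, 174.7, 168.0]
ee_rot: [179.5, 0.2, 132.7]
force: [0.4, -1.3, 0.1]
gripper_width: 90.9
gripper_force: 0.0
```

Request:
{"name": "move_arm", "arguments": {
  "plan": [
    [[0,0,-3],0,0],
    [[0,0,-2],0,0],
    [[0,0,0],0,0],
    [[0,0,0],0,0]
  ]
}}

```text
time_s: 8.5
ee_pos: [473.7, 170.9, 116.5]
ee_rot: [180.0, 0.0, 132.5]
force: [-0.4, 0.6, 0.3]
gripper_width: 91.0
gripper_force: 0.0
```

Centred; down to z ≈ 92, then close.

Request:
{"name": "move_arm", "arguments": {
  "plan": [
    [[0,0,-1.5],0,0],
    [[0,0,-1],0,0],
    [[0,0,0],0,0.2],
    [[0,0,0],0,0.3],
    [[0,0,0],0,0.5]
  ],
  "squeeze": 25
}}

```text
time_s: 9.0
ee_pos: [474.0, 170.8, 91.8]
ee_rot: [179.9, 0.0, 132.3]
force: [-0.3, 0.7, 0.4]
gripper_width: 70.3
gripper_force: 0.0
```

Request:
{"name": "move_arm", "arguments": {
  "plan": [
    [[0,0,0],0,0.6],
    [[0,0,0],0,0.6],
    [[0,0,0],0,0.6]
  ]
}}

```text
time_s: 9.3
ee_pos: [473.7, 170.7, 91.4]
ee_rot: [180.0, 0.0, 132.3]
force: [-0.9, -0.0, 2.4]
gripper_width: 55.9
gripper_force: 25.0
```

Request:
{"name": "move_arm", "arguments": {
  "plan": [
    [[0,0,0],3,0.6],
    [[0,0,0],6,0.6],
    [[0,0,0],6,0.6],
    [[0,0,0],6,0.6],
    [[0,0,0],6,0.6]
  ],
  "squeeze": 30
}}

```text
time_s: 9.8
ee_pos: [473.8, 171.0, 91.4]
ee_rot: [179.9, 0.0, 159.5]
force: [-1.2, 1.2, 2.9]
gripper_width: 54.8
gripper_force: 30.0
```

```bash
python3 -c "
from h import *
s=env.state(); print(s['torque'],s['force'],s['ee_rot'])"; python3 m4.py
```

```text
[ 0.18422835  0.06168922 -0.33502217] [-1.24041365  1.15919798  2.8913016 ] [1.79910597e+02 2.42763966e-02 1.59509430e+02]
back 141 [[ 50.   57.9  65.7]
 [-36.4  18.6  35.1]] [58.2 -0.8 15.9 72.2  1.1] [461.5 209.9]
```

Request:
{"name": "move_arm", "arguments": {
  "plan": [
    [[0,0,0],6,0.6],
    [[0,0,0],6,0.6],
    [[0,0,0],6,0.6],
    [[0,0,0],6,0.6],
    [[0,0,0],6,0.6]
  ]
}}

```text
time_s: 10.4
ee_pos: [473.9, 171.5, 91.4]
ee_rot: [179.9, 0.1, -170.6]
force: [-0.2, 3.0, 2.4]
gripper_width: 55.4
gripper_force: 30.0
```

Request:
{"name": "move_arm", "arguments": {
  "plan": [
    [[0,0,0],6,0.6],
    [[0,0,0],6,0.6],
    [[0,0,0],6,0.6],
    [[0,0,0],5,0.6],
    [[0,0,0],0,0.6]
  ]
}}

```text
time_s: 10.9
ee_pos: [473.8, 171.8, 91.4]
ee_rot: [179.9, 0.1, -147.8]
force: [-0.6, 5.3, 1.6]
gripper_width: 55.3
gripper_force: 30.0
```

```bash
python3 -c "
from h import *
s=env.state(); print(s['torque'],s['force'],s['ee_rot'],s['qpos'])
p=env.grab_frame('scene'); cv2.imwrite('pics/s3.png',cv2.resize(p['frame'][100:300,260:500,::-1],None,fx=3,fy=3))"
```

```text
[ 1.02167792  0.16645952 -0.09482944] [-0.59137874  5.27472212  1.60635515] [ 1.79908104e+02  1.29476754e-01 -1.47839931e+02] [  18.54548304   18.53653936  109.04606118    0.15137271   52.31328888
 -103.7071221 ]
```

View pics/s3.png

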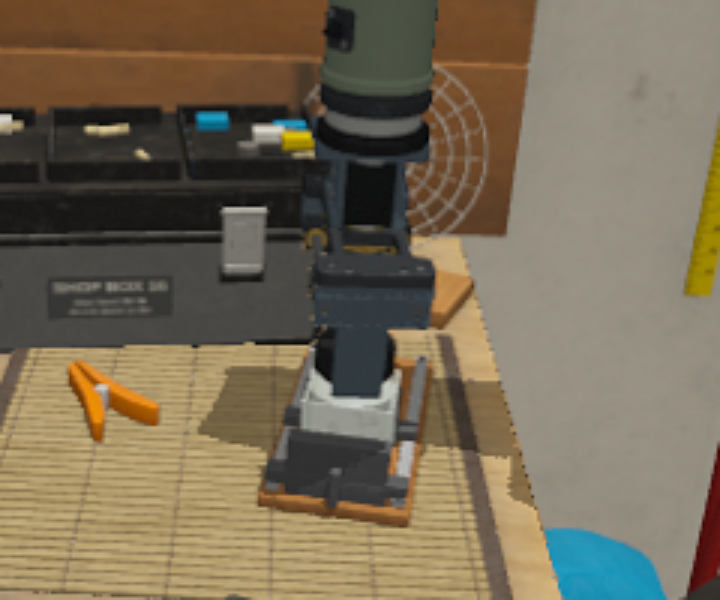

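The jar is still upright and flush in the clamp at about (350,410), and the fingers hold the cap at (355,350). I've turned 80°, so next a gentle test lift.

Request:
{"name": "move_arm", "arguments": {
  "plan": [
    [[0,0,0.1],0,0.6],
    [[0,0,0.1],0,0.6],
    [[0,0,0],0,0.6]
  ]
}}

```text
time_s: 11.25
ee_pos: [473.4, 171.5, 92.6]
ee_rot: [179.9, 0.1, -147.9]
force: [0.2, 5.2, -2.0]
gripper_width: 55.2
gripper_force: 30.0
```

Request:
{"name": "move_arm", "arguments": {
  "plan": [
    [[0,0,0],3,0.6],
    [[0,-0.1,0.1],0,0.6],
    [[0,0,0.1],0,0.6],
    [[0,0,0],0,0.6]
  ]
}}

```text
time_s: 11.65
ee_pos: [473.3, 170.5, 94.5]
ee_rot: [179.9, 0.0, -144.9]
force: [0.7, 5.5, -2.8]
gripper_width: 55.0
gripper_force: 30.0
```

Request:
{"name": "move_arm", "arguments": {
  "plan": [
    [[0,-0.1,0.2],0,0.6],
    [[0,0,0.2],0,0.6],
    [[0,0,0],0,0.6]
  ]
}}

```text
time_s: 11.95
ee_pos: [473.4, 169.2, 98.7]
ee_rot: [179.9, 0.0, -144.8]
force: [0.3, 5.8, -3.0]
gripper_width: 55.3
gripper_force: 30.0
```

Request:
{"name": "move_arm", "arguments": {
  "plan": [
    [[0,0.2,0],0,0.6],
    [[0,0,0],0,0.6]
  ]
}}

```text
time_s: 12.15
ee_pos: [473.2, 170.3, 98.8]
ee_rot: [-180.0, -0.1, -144.7]
force: [0.0, 0.8, -1.3]
gripper_width: 55.7
gripper_force: 30.0
```

```bash
python3 -c "
from h import *
p=env.grab_frame('scene'); cv2.imwrite('pics/s4.png',cv2.resize(p['frame'][180:290,330:430,::-1],None,fx=5,fy=5))
s=env.state(); print(s['torque'])"
```

```text
[ 0.30756604  0.00131829 -0.04843199]
```

View pics/s4.png

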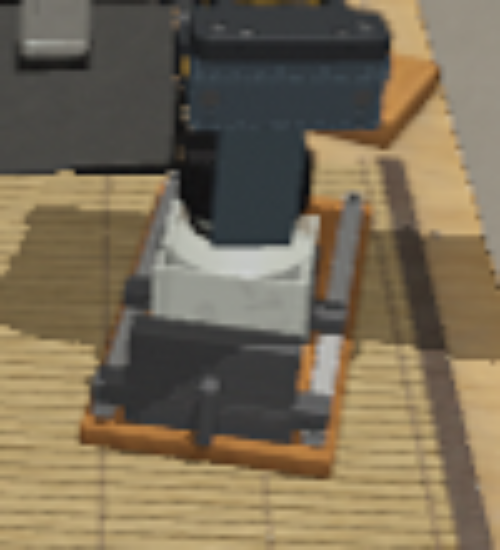

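The jar stays seated while the cap rises, and the side force is nearly gone. Lifting on.

Request:
{"name": "move_arm", "arguments": {
  "plan": [
    [[0,0,0.3],0,0.6],
    [[0,0,0.4],0,0.6],
    [[0,0,0.4],0,0.6]
  ]
}}

```text
time_s: 12.5
ee_pos: [473.4, 170.2, 110.4]
ee_rot: [-180.0, -0.0, -144.7]
force: [0.8, 0.1, -0.1]
gripper_width: 55.1
gripper_force: 30.0
```

Request:
{"name": "move_arm", "arguments": {
  "plan": [
    [[0,0,0.6],0,0.6],
    [[0,0,0.8],0,0.6],
    [[0,0,0.6],0,0.6],
    [[0,0,0.2],0,0.6],
    [[0,0,0],0,0.6]
  ]
}}

```text
time_s: 13.0
ee_pos: [473.6, 170.6, 132.5]
ee_rot: [-180.0, 0.0, -144.7]
force: [-0.5, 0.2, 0.3]
gripper_width: 55.2
gripper_force: 30.0
```

```bash
python3 m4.py; python3 -c "
from h import *
p=env.grab_frame('scene'); cv2.imwrite('pics/s5.png',cv2.resize(p['frame'][180:290,330:430,::-1],None,fx=5,fy=5))
s=env.state(); print(s['torque'],s['force'],s['ee_pos'])"
```

```text
back 77 [[ 50.6  59.   65.3]
 [-37.9   1.8  34.2]] [57.3 -1.5 15.4 73.2  1.2] [462.5 209.3]
[[415.70880213 392.97961373 120.        ]] 0.73
[ 0.07586144  0.06232181 -0.03490168] [ 0.22058111 -0.40448383  0.30003869] [473.16401109 170.52559163 131.71996548]
```

View pics/s5.png

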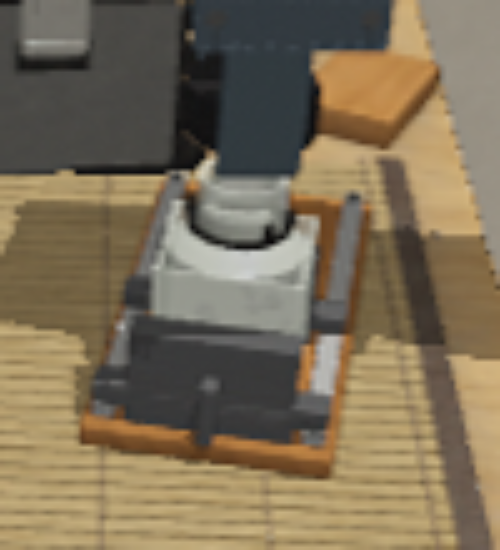

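The neck is bare at about (245,205), the cap is held 2 cm above it, and the jar is still seated in the clamp. I'll let it settle and hand in.

Request:
{"name": "move_arm", "arguments": {
  "plan": [
    [[0,0,0],0,0.6],
    [[0,0,0],0,0.6],
    [[0,0,0],0,0.6]
  ]
}}

```text
time_s: 13.45
ee_pos: [473.3, 170.6, 131.8]
ee_rot: [180.0, -0.0, -144.7]
force: [0.9, 0.6, -0.5]
gripper_width: 55.4
gripper_force: 30.0
```

```bash
python3 -c "
from workcell import env
print(env.job_done())"
```

```text
the job is handed in; nothing more can be done
None
```

The job is handed in, with no verdict returned: the jaw is shut on the jar, the cap was turned about 83° and lifted off, and it is held level and centred about 2 cm above the mouth, with the jar still seated in the clamp.

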